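# Reset the tripped breaker on the carving bench's supply box

## Task

One breaker on the bench supply box has tripped: its lever stands midway, between the off end (towards the long edge of the box without sockets) and the on end (towards the socket strip). Reset it: push its lever fully off against the reset spring until it is home on its stop and hold it there a moment, then throw it fully on, let go and leave it. Do not force it (keep the push on the breaker under about 20 newtons; it will not go on until it has been fully off), and leave the other two levers and everything lying about as they are.

Things in the scene. Friction and masses are not known exactly. Their poses are not given: they have to be found in the camera images.
- supply_box: Grey steel box, 260 (x) x 270 (y) x 30 mm high, fixed on the table. A black socket strip (50 x 250 mm, top 52 mm above the table) lies along its +x edge. Origin: centre of its underside. +x points from the off to the on side of all levers. Three black breakers stand on it in a row along y, 66 mm apart, in any order, their middles at x = -30 mm.
- breaker_a: The tripped breaker: black housing 100 (x) x 58 (y) x 60 mm high, fixed on the box, axes parallel to the box's. Origin: centre of its underside, 30 mm above the table. A round boss on top reaches 74 mm above the origin. Its lever is a flat grey bar, 10 mm thick along its travel, 16 mm wide (y).
- breaker_a_pivot (a point): Point on the turning axis (along y) of the tripped lever, 65 mm above the breaker's origin. Pushed 50 mm from the axis the lever takes 1 to 2 N; over the last 0.35 rad before off a reset spring opposes it with about 8 to 12 N, up to the hard stop, and when let go pushes the lever back to about 0.3 rad.
- lever_a_tip (a point): Middle of the end face of the tripped lever, 70 mm from the turning axis. The latch catches only in the last 2 mm or so of travel before the off stop; until then the lever is blocked hard at about 0.95 rad. Once caught, the lever goes on freely and stays.
- lever_a (a joint): Angle of the tripped breaker's lever, rad: 0 = off stop (leaning 0.6 rad from upright towards the box's -x), 0.6 = upright, 1.2 = on stop (leaning 0.6 rad towards the box's +x). Starts between 0.5 and 0.8.
- lever_b (a joint): Angle of the second breaker's lever, same shape and sense; it is on, near 1.2, and must stay there.
- lever_b_tip (a point): Middle of the end face of the second breaker's lever, 70 mm from its axis.
- lever_c (a joint): Angle of the third breaker's lever, same shape and sense; it is off on purpose, near 0, and must stay there.
- lever_c_tip (a point): Middle of the end face of the third breaker's lever, 70 mm from its axis.
- sanding_block: Loose cork sanding block, 32 x 60 x 20 mm, lying on the supply box's top in front (-x) of the breakers. Origin: centre of its underside.
- chisel: Loose wood-handled carving chisel, 210 mm long, 26 mm thick, lying on the table along the supply box's -x edge. Origin: under the ferrule, on the table; its +x axis points to the blade's edge.
- mallet: Loose turned carving mallet standing on its head, 84 mm across, 205 mm high. Origin: centre of its underside.
- mug: Loose white mug, 80 mm across, 90 mm high. Origin: centre of its underside.
- oil_jar: Loose amber jar, 60 mm across, 85 mm high, standing on the table close by the supply box's +y end. Origin: centre of its underside.
- plaque_blank: Loose wooden blank, 150 x 110 x 8 mm, lying flat. Origin: centre of its underside.
- chisel_2: Loose narrow chisel, 200 mm long, lying on the table. Origin: under the ferrule, on the table.

How it is judged:
By the outcome, as a careful person would: the job done as asked, in the order asked, and still so for the second after the job is handed in, with the robot touching nothing.
It also fails if it takes over 51 s, if anything falls off the work surface, if the arm or the gripper's body presses on something with over 40 N, if the wrist force passes 120 N, or if a joint passes its speed limit or range.

## Robot

A 6-joint arm with a two-finger parallel gripper is mounted at the origin on the work surface. World frame = base frame: x ahead of the robot, y to its left, z up, the work surface at z = 0. Lengths are in mm, angles in rad, forces in N, time in s.
With the tool pointing down it reaches from about 300 to 750 mm from the base axis. Payload 8.5 kg.
Tool frame: the origin (TCP) lies on the centre line of the jaws, within the pads' length; the fingertips stand 14 mm ahead of it and the grasp point (between the pads) lies 5 mm behind it; z points along the fingers, y is the line along which they close (so a half turn about z gives the same grasp; the last joint's range is limited). The gripper opens to 85 mm and grips with 20 to 120 N. Pads are 22 mm wide; open, the fingers measure 114 mm over their backs; the gripper's body (76 mm by 85 mm) begins 54 mm behind the grasp point. The pads swing forward as they close: fully open they stand 13 mm farther back than shut.
Start: joints at [1.112, 0.381, 1.297, -0, 1.464, -0.215], TCP at [132.758, 533.719, 245.322] pointing down, gripper open.
Joint ranges: [-3.11, 3.11], [-0.89, 2.33], [0.22, 2.48], [-1.42, 4.56], [0.17, 2.85], [-2.88, 2.88]. Speed limits (rad/s): [2.39, 2.39, 3.14, 3.14, 3.14, 3.14].

## Interface

Orientations are given as a unit quaternion [x, y, z, w].
In Python, from station import arm gives the robot as it stands.
- The arm moves only by the shell command python3 -m creep 'ROWS'. ROWS is a JSON object whose one key "commands" holds a list of rows, each an object of numbers: "tx", "ty", "tz": the shift along the tool's x, y, z in cm; "wx", "wy", "wz": the turn, a rotation vector about the tool's x, y, z in rad; "claw": the finger opening in cm, from 0 to 8.54. A call has exactly 8 rows; each row is the pose to reach, as a shift and turn from the pose commanded when the call began, along the tool's axes at that moment; what a row does not reach only later rows make up. A row lasts 1/8 s, in which the tool goes at most 62.5 mm and 10.7 degrees, less where a joint would pass 70% of its speed; a pose out of reach is approached as far as the arm can. A call with a gripper value outside its range is refused whole. The fingers move at their own pace and stop on an object; the grip force is fixed at half the most. Time passes only in rows, so rows that repeat a pose let the fingers close, or fill a call up. It gives the time, the measured TCP pose, the force, the opening and the grip force at its end, in the units of the state.
- arm.observe(): the state, without advancing time (a new reading comes with each control period).
- arm.get_image(name): name is "side" or "top" or "wrist"; returns a dict with "frame" (384x512x3 uint8, red, green, blue), "camera_matrix" (3x3 intrinsics, pixels), "view" (4x4, takes a point from world to camera coordinates). Camera axes: x right, y down, z forward; pixel columns grow to the right and rows downward; lengths in mm; the calibration is good to about 2 mm. The wrist camera is an equidistant fisheye: a pixel r from the principal point sees the ray r / f radians off the axis. A picture is of the moment at which its call begins. There is no depth.
- arm.close_job(): hands the job in; it is judged then, once.
The state is a dict: "time_s": time; "joint_pos": joint angles; "joint_velocities": joint speeds; "effort": joint torques, N m; "tcp_pos": TCP position; "eef_rot": TCP orientation; "wrist_force": force on the tool from outside, world axes, zero at the start; "wrist_torque": the same for the moment, N m; "grip_width": finger opening in mm; "finger_force": force on a finger pad.
Only numpy, scipy, OpenCV 4.12 (cv2) and the standard library are available. Lean on these libraries where they do the work, as an engineer would, in place of code of your own. Each camera call takes 0.05 s, during which the arm holds its last target. There are 200 camera calls.

## Working session

There is one attempt and no reset: what is moved stays moved. The work goes in short steps, Python scripts to look and compute and a shell command to move; the robot and the scene stay as the last step left them, time stands still between calls to the robot, and variables do not carry over. Pictures are saved under pics/ and viewed, at most 10 in all, crops included, and the job is handed in when it is done.

```bash
mkdir -p pics; ls
python3 - <<'E'
from station import arm
import cv2,numpy as np
s=arm.observe();print(s)
for n in("top","side"):
    d=arm.get_image(n);cv2.imwrite(f"pics/{n}0.png",d["frame"][:,:,::-1]);np.savez(f"pics/{n}0.npz",**{k:d[k] for k in("frame","camera_matrix","view")})
    print(n,d["camera_matrix"].tolist(),np.round(d["view"],3).tolist())
E
```

```text
pics
{'time_s': 0.0, 'joint_pos': array([ 1.11170020e+00,  3.81194788e-01,  1.29826905e+00, -2.20968414e-05,
        1.46361419e+00, -2.15323039e-01]), 'joint_velocities': array([-0.00012618, -0.0006162 , -0.00072873,  0.0006824 , -0.00055664,
        0.00097197]), 'effort': array([-4.24056361e-04, -4.48463809e+01, -2.31268376e+01, -2.96331900e-04,
        4.86017147e-03, -8.28677202e-06]), 'tcp_pos': array([132.64352625, 533.47577299, 244.70962466]), 'eef_rot': array([ 1.21583755e-01,  9.92580898e-01, -7.04496424e-04, -2.35357051e-04]), 'wrist_force': array([-0.61569917, -0.89857437, -0.29996355]), 'wrist_torque': array([-0.01121089,  0.05388149, -0.05496058]), 'finger_force': 0.0, 'grip_width': 85.30034554736513}
top [[397.1829567969763, 0.0, 255.75950702711648], [0.0, 397.1829567969763, 197.65230954927776], [0.0, 0.0, 1.0]] [[0.027, -1.0, 0.001, -0.54], [-0.995, -0.027, -0.098, 537.032], [0.098, 0.002, -0.995, 1342.242], [0.0, 0.0, 0.0, 1.0]]
side [[491.325319879112, 0.0, 252.87960708808657], [0.0, 491.325319879112, 191.5099473933591], [0.0, 0.0, 1.0]] [[0.967, -0.253, -0.012, -491.982], [-0.137, -0.484, -0.864, 171.058], [0.213, 0.838, -0.503, 1351.598], [0.0, 0.0, 0.0, 1.0]]
```

View pics/top0.png

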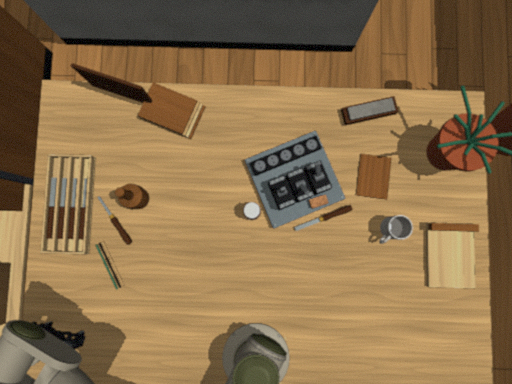

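View pics/side0.png

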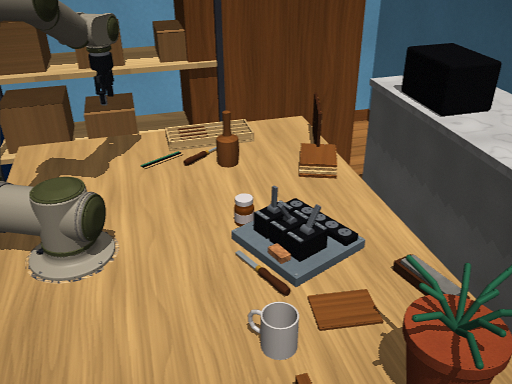

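The top view shows the box at about px (295,180), with the socket strip on its upper (+x) edge, the oil jar at (251,211), the chisel at (323,218) and the cork block at (318,202). The side view shows three levers, around (275,195), (287,212) and (314,215). I'll enlarge both.

Run:
```python
import cv2
a=cv2.imread("pics/top0.png")[125:235,235:355];b=cv2.imread("pics/side0.png")[170:285,225:370]
a=cv2.resize(a,None,fx=5,fy=5,interpolation=3);b=cv2.resize(b,None,fx=5,fy=5,interpolation=3)
cv2.imwrite("pics/top0c.png",a);cv2.imwrite("pics/side0c.png",b)
```

```text
(no output)
```

View pics/top0c.png

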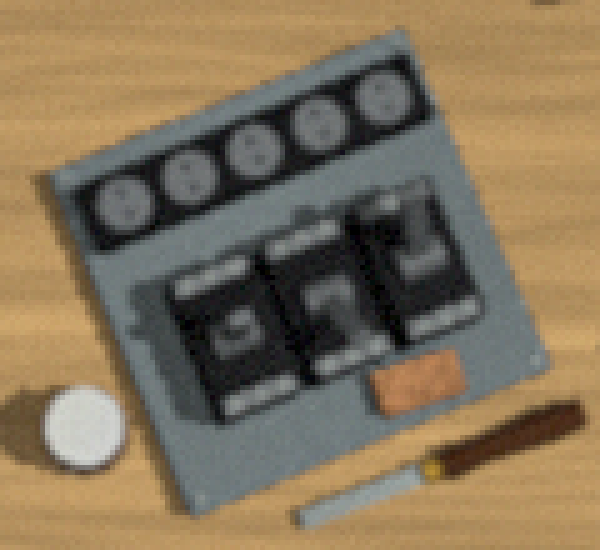

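View pics/side0c.png

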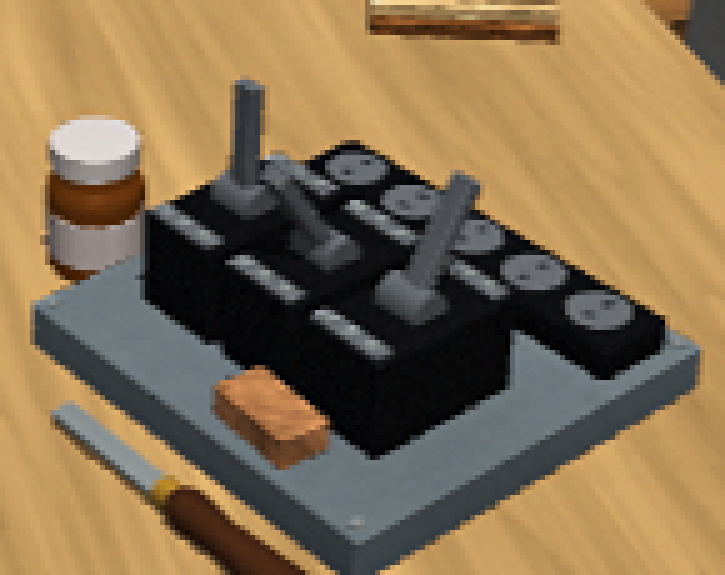

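The lever at the +y end, next to the jar, is nearly upright, so it's the tripped one. The middle lever leans -x (off) and the right one leans +x (on). In the side crop the tripped tip is at (248,82), and in the top crop at about (237,325). Next: box fit and tip triangulation.

```bash
cat > h.py <<'E'
import numpy as np,cv2
def ray(d,p):
    K,V=d["camera_matrix"],d["view"];R,t=V[:3,:3],V[:3,3]
    v=R.T@np.linalg.solve(K,[p[0],p[1],1]);return -R.T@t,v/np.linalg.norm(v)
def plane(d,p,z):
    c,v=ray(d,p);return c+v*(z-c[2])/v[2]
def tri(rs):
    A=sum(np.eye(3)-np.outer(v,v) for c,v in rs);b=sum((np.eye(3)-np.outer(v,v))@c for c,v in rs)
    X=np.linalg.solve(A,b);return X,[np.linalg.norm((np.eye(3)-np.outer(v,v))@(X-c)) for c,v in rs]
def proj(d,X):
    V=d["view"];p=d["camera_matrix"]@(V[:3,:3]@X+V[:3,3]);return p[:2]/p[2]
E
python3 - <<'E'
from h import *
T=dict(np.load("pics/top0.npz"));S=dict(np.load("pics/side0.npz"))
f=T["frame"].astype(int);m=((f[:,:,2]>f[:,:,0]+3)&(f.sum(2)>200)).astype(np.uint8)
m[:125]=0;m[235:]=0;m[:,:235]=0;m[:,355:]=0
cs=max(cv2.findContours(m,cv2.RETR_EXTERNAL,cv2.CHAIN_APPROX_NONE)[0],key=cv2.contourArea)
r=cv2.minAreaRect(cs);B=cv2.boxPoints(r);print("box px",B.tolist())
P=np.array([plane(T,b,30) for b in B]);print(P.round(1).tolist(),[np.linalg.norm(P[i]-P[i-1]).round(1) for i in range(4)],P.mean(0))
c5=lambda x,y,ox,oy:(ox+(x+.5)/5-.5,oy+(y+.5)/5-.5)
tc=[c5(x,y,235,125) for x,y in((50,175),(195,515),(550,365),(405,30))]
sc=[None]+[None]*3
sd={0:None,1:c5(35,312,225,170),2:c5(358,545,225,170),3:c5(700,352,225,170)}
for i in(1,2): print(i,plane(T,tc[i],30).round(1),tri([ray(T,tc[i]),ray(S,sd[i])]))
print("clicked",[plane(T,p,30).round(1).tolist() for p in tc])
for q in((230,322),(237,325),(245,328)): print("tip",tri([ray(T,c5(*q,235,125)),ray(S,c5(248,82,225,170))]))
E
```

```text
box px [[244.563232421875, 159.70492553710938], [315.80712890625, 129.93136596679688], [344.125732421875, 197.69375610351562], [272.8818359375, 227.46731567382812]]
[[667.6, 56.3, 30.0], [779.9, -189.5, 30.0], [544.5, -289.7, 30.0], [435.9, -47.2, 30.0]] [np.float64(253.8), np.float64(270.2), np.float64(255.8), np.float64(265.7)] [ 606.98907329 -117.52295109   30.        ]
1 [435.5 -49.7  30. ] (array([434.65573507, -49.75731876,  24.29996377]), [np.float64(1.0169181483652094), np.float64(1.0169181483652547)])
2 [ 544.9 -291.3   30. ] (array([ 544.07528969, -291.67831264,   26.97431893]), [np.float64(1.1675638974848734), np.float64(1.1675638974847646)])
clicked [[668.0, 56.2, 30.0], [435.5, -49.7, 30.0], [544.9, -291.3, 30.0], [777.5, -188.8, 30.0]]
tip (array([553.28771744, -62.8973146 , 162.46489303]), [np.float64(0.7052450446542273), np.float64(0.7052450446540783)])
tip (array([551.5817371 , -67.2052609 , 165.02027637]), [np.float64(1.0727856408117562), np.float64(1.072785640811583)])
tip (array([549.78422725, -72.07224365, 167.90747468]), [np.float64(1.3624645814404683), np.float64(1.3624645814404654)])
```

```bash
cat >> h.py <<'E'
from scipy.spatial.transform import Rotation as Ro
YAW=np.arctan2(.408,.913); X=np.array([np.cos(YAW),np.sin(YAW),0]); Y=np.array([-X[1],X[0],0]); Z=np.array([0,0,1.])
PIV=np.array([552.7,-70.2,95.])
def rows(target):  # shift cm / turn rad, tool y along box x, pointing down
    from station import arm
    s=arm.observe();R=Ro.from_quat(s["eef_rot"])
    best=min((Ro.from_matrix(np.c_[np.cross(q*X,-Z),q*X,-Z]) for q in(1,-1)),key=lambda G:(R.inv()*G).magnitude())
    print("t",round(s["time_s"],2),"shift cm",(R.inv().apply(target-s["tcp_pos"])/10).round(2),"turn",(R.inv()*best).as_rotvec().round(3))
    d=s["tcp_pos"]-PIV;print("box-frame tcp rel pivot",(d@X).round(1),(d@Y).round(1),d[2].round(1),"F box",(s["wrist_force"]@np.c_[X,Y,Z]).round(2),"grip",s["grip_width"])
E
python3 -c "
from h import *
rows(PIV+[0,0,150])"
```

```text
t 0.1 shift cm [-5.534e+01 -4.845e+01  2.000e-02] turn [-0.001  0.     0.907]
box-frame tcp rel pivot -137.2 722.6 149.8 F box [ 0.68  0.04 -0.34] grip 85.50380697424556
```

```bash
python3 -m creep '{"commands":[{"tx":-3.4,"ty":-3.0,"wz":0.08,"claw":5},{"tx":-7,"ty":-6,"wz":0.17,"claw":5},{"tx":-10.5,"ty":-9,"wz":0.25,"claw":5},{"tx":-14,"ty":-12,"wz":0.33,"claw":5},{"tx":-17.5,"ty":-15,"wz":0.4,"claw":5},{"tx":-21,"ty":-18,"wz":0.47,"claw":5},{"tx":-24.5,"ty":-21,"wz":0.53,"claw":5},{"tx":-28,"ty":-24,"wz":0.6,"claw":5}]}'; python3 -c "
from h import *
rows(PIV+[0,0,150])"
```

```text
t 0.1 shift cm [-5.534e+01 -4.845e+01  2.000e-02] turn [-0.001  0.     0.907]
box-frame tcp rel pivot -137.2 722.6 149.8 F box [ 0.68  0.04 -0.34] grip 85.50380697424556invalid input
```

```bash
python3 -m creep '{"commands":[{"tx":-3.4,"ty":-3,"tz":0,"wx":0,"wy":0,"wz":0.08,"claw":5},{"tx":-7,"ty":-6,"tz":0,"wx":0,"wy":0,"wz":0.17,"claw":5},{"tx":-10.5,"ty":-9,"tz":0,"wx":0,"wy":0,"wz":0.25,"claw":5},{"tx":-14,"ty":-12,"tz":0,"wx":0,"wy":0,"wz":0.33,"claw":5},{"tx":-17.5,"ty":-15,"tz":0,"wx":0,"wy":0,"wz":0.4,"claw":5},{"tx":-21,"ty":-18,"tz":0,"wx":0,"wy":0,"wz":0.47,"claw":5},{"tx":-24.5,"ty":-21,"tz":0,"wx":0,"wy":0,"wz":0.53,"claw":5},{"tx":-28,"ty":-24,"tz":0,"wx":0,"wy":0,"wz":0.6,"claw":5}]}'; python3 -c "
from h import *
rows(PIV+[0,0,150])"
```

```text
time_s: 1.1
tcp_pos: [347.1, 231.9, 245.2]
eef_rot: [0.41, 0.912, -0.0, -0.0]
wrist_force: [-0.1, 0.4, 0.8]
grip_width: 49.9
finger_force: 0.0
t 1.1 shift cm [-3.625e+01 -4.640e+00  1.000e-02] turn [-0.    -0.     0.305]
box-frame tcp rel pivot -64.5 359.7 150.2 F box [0.09 0.38 0.81] grip 49.916961107323424
```

```bash
python3 -m creep '{"commands":[{"tx":-5.2,"ty":-0.7,"tz":0,"wx":0,"wy":0,"wz":0.05,"claw":5},{"tx":-10.4,"ty":-1.4,"tz":0,"wx":0,"wy":0,"wz":0.1,"claw":5},{"tx":-15.6,"ty":-2.1,"tz":0,"wx":0,"wy":0,"wz":0.15,"claw":5},{"tx":-20.8,"ty":-2.8,"tz":0,"wx":0,"wy":0,"wz":0.2,"claw":5},{"tx":-26,"ty":-3.5,"tz":0,"wx":0,"wy":0,"wz":0.25,"claw":5},{"tx":-31,"ty":-4.2,"tz":0,"wx":0,"wy":0,"wz":0.29,"claw":5},{"tx":-34.5,"ty":-4.6,"tz":0,"wx":0,"wy":0,"wz":0.307,"claw":5},{"tx":-36.3,"ty":-4.7,"tz":0,"wx":0,"wy":0,"wz":0.307,"claw":5}]}'
python3 - <<'E'
from h import *
from station import arm
rows(PIV+[0,0,150])
d=arm.get_image("wrist");f=d["frame"];cv2.imwrite("pics/w1.png",f[:,:,::-1]);np.savez("pics/w1.npz",**{k:d[k] for k in("frame","camera_matrix","view")})
print(d["camera_matrix"].tolist(),d["view"].round(2).tolist())
E
```

```text
time_s: 2.1
tcp_pos: [553.2, -70.5, 244.7]
eef_rot: [0.545, 0.839, -0.0, -0.001]
wrist_force: [-0.1, 0.4, 0.1]
grip_width: 49.7
finger_force: 0.0
t 2.1 shift cm [ 0.05 -0.03 -0.03] turn [-0.001 -0.001 -0.002]
box-frame tcp rel pivot 0.3 -0.5 149.7 F box [0.1  0.38 0.15] grip 49.65487855518876
[[297.3186396354542, 0.0, 256.16539517274936], [0.0, 297.3186396354542, 192.4751698875322], [0.0, 0.0, 1.0]] [[0.91, 0.41, -0.0, -476.25], [0.39, -0.88, 0.27, -314.22], [0.11, -0.25, -0.96, 299.94], [0.0, 0.0, 0.0, 1.0]]
```

View pics/w1.png

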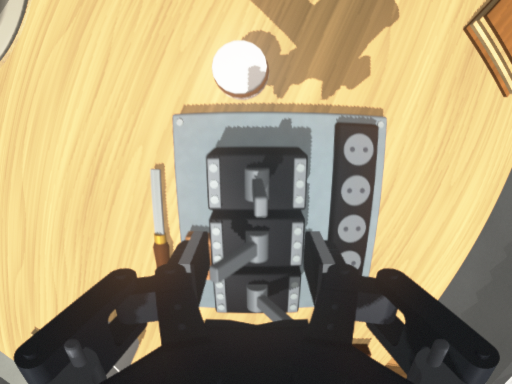

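Wrist view, with image x along box x: the tripped breaker's housing spans columns 207–307. Its boss is near (257,183) and its lever tip near (260,208), so it's practically upright. The fingers straddle it symmetrically. Now I'll check the pivot and tip numerically.

Run:
```python
from h import *
W=dict(np.load("pics/w1.npz"));T=dict(np.load("pics/top0.npz"));S=dict(np.load("pics/side0.npz"))
def wray(p):
    K,V=W["camera_matrix"],W["view"];q=(np.array(p)-K[:2,2])/K[0,0];r=np.hypot(*q)
    v=V[:3,:3].T@np.r_[q/r*np.sin(r),np.cos(r)];return -V[:3,:3].T@V[:3,3],v
b=lambda P:((P-PIV)@np.c_[X,Y,Z]).round(1)
def pl(p,z):
    c,v=wray(p);return c+v*(z-c[2])/v[2]
for n,p,z in(("box TL",(174,114),30),("box TR",(386,117),30),("housing L",(207,180),90),("housing R",(307,180),90),("house a/b L",(209,210),90),("a/b R",(306,210),90),("boss top",(257,180),104),("tip",(260,208),165)): print(n,b(pl(p,z)))
c5=lambda x,y,ox,oy:(ox+(x+.5)/5-.5,oy+(y+.5)/5-.5)
X3,e=tri([wray((260,208)),ray(S,c5(248,84,225,170))]);print("tip tri",b(X3),np.round(e,1))
X3,e=tri([wray((174,114)),ray(T,c5(195,515,235,125))]);print("corner tri",b(X3),np.round(e,1))
im=cv2.resize(W["frame"][140:220,195:320,::-1],None,fx=6,fy=6,interpolation=3);cv2.imwrite("pics/w1c.png",im)
```

```text
box TL [-96.3  67.  -65. ]
box TR [158.7  66.9 -65. ]
housing L [-48.7   1.1  -5. ]
housing R [50.6  1.1 -5. ]
house a/b L [-48.1 -30.4  -5. ]
a/b R [ 51.  -30.5  -5. ]
boss top [0.9 4.3 9. ]
tip [ 3.  -2.4 70. ]
tip tri [ 1.2 -0.7 70.9] [2.3 2.3]
corner tri [-98.5  66.5 -72.6] [0.4 0.4]
```

View pics/w1c.png

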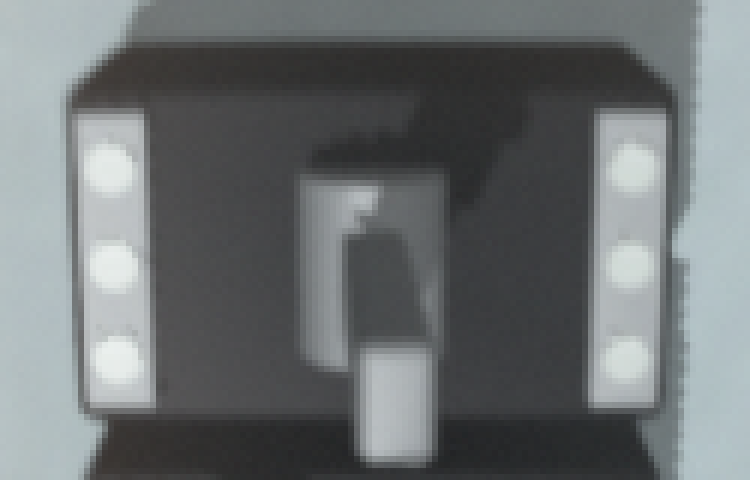

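The tip face sits about 2–3 mm to +x of the pivot at 70 mm height, so the angle is about 0.63 and consistent. Next I descend astride the lever.

```bash
python3 -m creep '{"commands":[{"tx":0,"ty":0,"tz":1.5,"wx":0,"wy":0,"wz":0,"claw":5},{"tx":0,"ty":0,"tz":3.2,"wx":0,"wy":0,"wz":0,"claw":5},{"tx":0,"ty":0,"tz":5,"wx":0,"wy":0,"wz":0,"claw":5},{"tx":0,"ty":0,"tz":6.8,"wx":0,"wy":0,"wz":0,"claw":5},{"tx":0,"ty":0,"tz":8.2,"wx":0,"wy":0,"wz":0,"claw":5},{"tx":0,"ty":0,"tz":9.3,"wx":0,"wy":0,"wz":0,"claw":5},{"tx":0,"ty":0,"tz":9.7,"wx":0,"wy":0,"wz":0,"claw":5},{"tx":0,"ty":0,"tz":9.7,"wx":0,"wy":0,"wz":0,"claw":5}]}'
python3 - <<'E'
from h import *
from station import arm
rows(PIV+[0,0,52])
print(Ro.from_quat(arm.observe()["eef_rot"]).as_matrix()[:,1])
d=arm.get_image("side");f=d["frame"][140:260,220:370,::-1];cv2.imwrite("pics/s2.png",cv2.resize(f,None,fx=5,fy=5,interpolation=3))
E
```

```text
time_s: 3.15
tcp_pos: [552.8, -69.2, 148.4]
eef_rot: [0.544, 0.839, 0.0, 0.0]
wrist_force: [0.1, -0.1, -0.3]
grip_width: 49.8
finger_force: 0.0
t 3.15 shift cm [-0.09 -0.05  0.14] turn [ 0.  0. -0.]
box-frame tcp rel pivot 0.5 0.9 53.4 F box [ 0.08 -0.18 -0.28] grip 49.820587917808844
[9.13050663e-01 4.07846138e-01 1.22140035e-04]
```

View pics/s2.png

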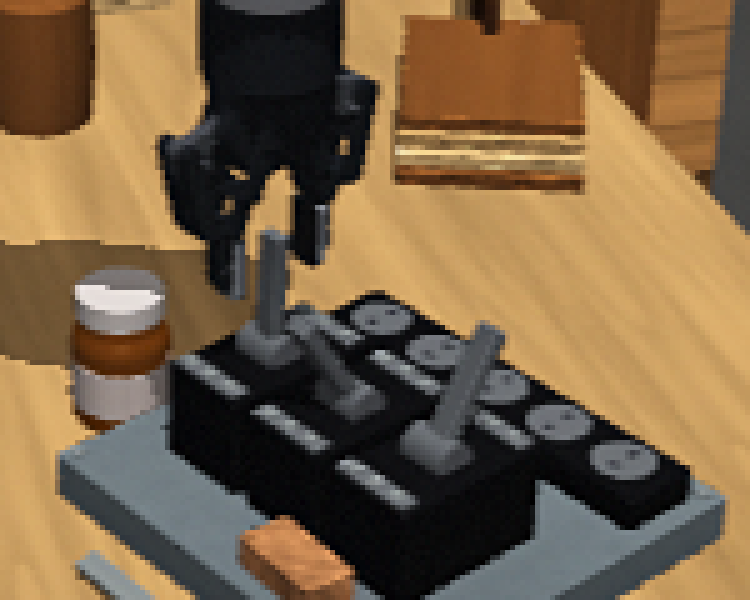

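```bash
python3 -m creep '{"commands":[{"tx":0,"ty":-0.5,"tz":0,"wx":0,"wy":0,"wz":0,"claw":5},{"tx":0,"ty":-1,"tz":0,"wx":0,"wy":0,"wz":0,"claw":5},{"tx":0,"ty":-1.4,"tz":0,"wx":0,"wy":0,"wz":0,"claw":5},{"tx":0,"ty":-1.8,"tz":0,"wx":0,"wy":0,"wz":0,"claw":5},{"tx":0,"ty":-2.2,"tz":0,"wx":0,"wy":0,"wz":0,"claw":5},{"tx":0,"ty":-2.5,"tz":0,"wx":0,"wy":0,"wz":0,"claw":5},{"tx":0,"ty":-2.7,"tz":0,"wx":0,"wy":0,"wz":0,"claw":5},{"tx":0,"ty":-2.7,"tz":0,"wx":0,"wy":0,"wz":0,"claw":5}]}'; python3 -c "
from h import *
rows(PIV+[0,0,52])"
```

```text
time_s: 4.2
tcp_pos: [527.9, -80.4, 148.4]
eef_rot: [0.544, 0.839, -0.0, 0.0]
wrist_force: [0.6, 0.4, 1.5]
grip_width: 50.0
finger_force: 0.6
t 4.2 shift cm [-0.08  2.67  0.14] turn [-0.  0. -0.]
box-frame tcp rel pivot -26.7 0.8 53.4 F box [0.71 0.09 1.47] grip 50.00999251751927
```

```bash
python3 -m creep '{"commands":[{"tx":0,"ty":-0.1,"tz":0,"wx":0,"wy":0,"wz":0,"claw":5},{"tx":0,"ty":-0.2,"tz":0,"wx":0,"wy":0,"wz":0,"claw":5},{"tx":0,"ty":-0.3,"tz":0,"wx":0,"wy":0,"wz":0,"claw":5},{"tx":0,"ty":-0.4,"tz":0,"wx":0,"wy":0,"wz":0,"claw":5},{"tx":0,"ty":-0.5,"tz":0,"wx":0,"wy":0,"wz":0,"claw":5},{"tx":0,"ty":-0.6,"tz":0,"wx":0,"wy":0,"wz":0,"claw":5},{"tx":0,"ty":-0.7,"tz":0,"wx":0,"wy":0,"wz":0,"claw":5},{"tx":0,"ty":-0.7,"tz":0,"wx":0,"wy":0,"wz":0,"claw":5}]}'; python3 -c "
from h import *
rows(PIV+[0,0,52])"
```

```text
time_s: 5.2
tcp_pos: [521.8, -82.9, 148.4]
eef_rot: [0.544, 0.839, 0.0, 0.0]
wrist_force: [3.9, 1.8, -1.4]
grip_width: 50.2
finger_force: 2.1
t 5.2 shift cm [-0.1   3.34  0.14] turn [ 0.001 -0.    -0.   ]
box-frame tcp rel pivot -33.4 1.0 53.4 F box [ 4.32  0.06 -1.41] grip 50.24707696048732
```

```bash
python3 -m creep '{"commands":[{"tx":0,"ty":-0.1,"tz":0,"wx":0,"wy":0,"wz":0,"claw":5},{"tx":0,"ty":-0.2,"tz":0,"wx":0,"wy":0,"wz":0,"claw":5},{"tx":0,"ty":-0.3,"tz":0,"wx":0,"wy":0,"wz":0,"claw":5},{"tx":0,"ty":-0.4,"tz":0,"wx":0,"wy":0,"wz":0,"claw":5},{"tx":0,"ty":-0.5,"tz":0,"wx":0,"wy":0,"wz":0,"claw":5},{"tx":0,"ty":-0.6,"tz":0,"wx":0,"wy":0,"wz":0,"claw":5},{"tx":0,"ty":-0.6,"tz":0,"wx":0,"wy":0,"wz":0,"claw":5},{"tx":0,"ty":-0.6,"tz":0,"wx":0,"wy":0,"wz":0,"claw":5}]}'; python3 -c "
from h import *
rows(PIV+[0,0,52])"
```

```text
time_s: 6.2
tcp_pos: [517.1, -85.3, 148.6]
eef_rot: [0.544, 0.839, 0.001, 0.001]
wrist_force: [8.5, 3.4, -2.2]
grip_width: 50.3
finger_force: 3.7
t 6.2 shift cm [-0.07  3.86  0.17] turn [ 0.003  0.001 -0.   ]
box-frame tcp rel pivot -38.6 0.7 53.6 F box [ 9.09 -0.39 -2.17] grip 50.25153308587151
```

```bash
python3 -m creep '{"commands":[{"tx":0,"ty":-0.05,"tz":0,"wx":0,"wy":0,"wz":0,"claw":5},{"tx":0,"ty":-0.1,"tz":0,"wx":0,"wy":0,"wz":0,"claw":5},{"tx":0,"ty":-0.15,"tz":0,"wx":0,"wy":0,"wz":0,"claw":5},{"tx":0,"ty":-0.2,"tz":0,"wx":0,"wy":0,"wz":0,"claw":5},{"tx":0,"ty":-0.25,"tz":0,"wx":0,"wy":0,"wz":0,"claw":5},{"tx":0,"ty":-0.25,"tz":0,"wx":0,"wy":0,"wz":0,"claw":5},{"tx":0,"ty":-0.25,"tz":0,"wx":0,"wy":0,"wz":0,"claw":5},{"tx":0,"ty":-0.25,"tz":0,"wx":0,"wy":0,"wz":0,"claw":5}]}'; python3 -c "
from h import *
rows(PIV+[0,0,52])"
```

```text
time_s: 7.2
tcp_pos: [514.8, -86.4, 148.7]
eef_rot: [0.544, 0.839, 0.001, 0.001]
wrist_force: [9.0, 1.8, 0.1]
grip_width: 49.8
finger_force: 3.3
t 7.2 shift cm [-0.07  4.12  0.18] turn [ 0.003  0.001 -0.   ]
box-frame tcp rel pivot -41.2 0.7 53.7 F box [ 8.9  -2.05  0.06] grip 49.848129418108876
```

```bash
python3 -m creep '{"commands":[{"tx":0,"ty":-0.05,"tz":0,"wx":0,"wy":0,"wz":0,"claw":5},{"tx":0,"ty":-0.1,"tz":0,"wx":0,"wy":0,"wz":0,"claw":5},{"tx":0,"ty":-0.15,"tz":0,"wx":0,"wy":0,"wz":0,"claw":5},{"tx":0,"ty":-0.15,"tz":0,"wx":0,"wy":0,"wz":0,"claw":5},{"tx":0,"ty":-0.15,"tz":0,"wx":0,"wy":0,"wz":0,"claw":5},{"tx":0,"ty":-0.15,"tz":0,"wx":0,"wy":0,"wz":0,"claw":5},{"tx":0,"ty":-0.15,"tz":0,"wx":0,"wy":0,"wz":0,"claw":5},{"tx":0,"ty":-0.15,"tz":0,"wx":0,"wy":0,"wz":0,"claw":5}]}'
python3 - <<'E'
from h import *
from station import arm
rows(PIV+[0,0,52])
S=dict(np.load("pics/side0.npz"))
d=arm.get_image("side");f=d["frame"][140:260,220:370,::-1];cv2.imwrite("pics/s3.png",cv2.resize(f,None,fx=5,fy=5,interpolation=3))
for th in(0,.1,.2):
    P=PIV+X+70*(np.sin(th-.6)*X+np.cos(th-.6)*Z);print(th,((proj(d,P)-[220,140]+.5)*5-.5).round(1))
E
```

```text
time_s: 8.2
tcp_pos: [513.5, -86.9, 148.7]
eef_rot: [0.544, 0.839, 0.001, 0.001]
wrist_force: [7.1, 3.3, -1.4]
grip_width: 49.8
finger_force: 3.4
t 8.2 shift cm [-0.07  4.26  0.18] turn [ 0.003  0.001 -0.   ]
box-frame tcp rel pivot -42.6 0.7 53.7 F box [ 7.85  0.14 -1.44] grip 49.83062289821436
0 [219.9 277.4]
0.1 [228.4 267.9]
0.2 [237.4 259.2]
```

View pics/s3.png

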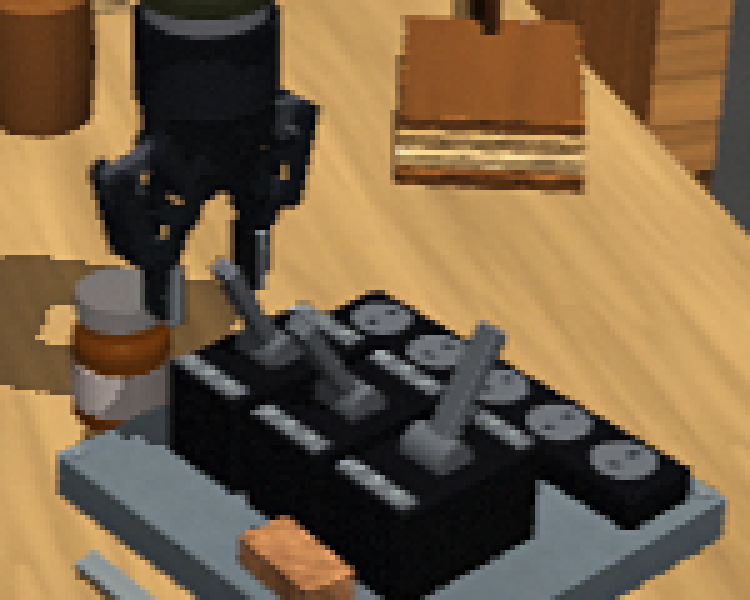

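The tip at crop (227,266) is about 0.1 rad short of the off stop, and the spring force is 8 N. I'll keep creeping.

```bash
python3 -m creep '{"commands":[{"tx":0,"ty":-0.04,"tz":0,"wx":0,"wy":0,"wz":0,"claw":5},{"tx":0,"ty":-0.08,"tz":0,"wx":0,"wy":0,"wz":0,"claw":5},{"tx":0,"ty":-0.12,"tz":0,"wx":0,"wy":0,"wz":0,"claw":5},{"tx":0,"ty":-0.16,"tz":0,"wx":0,"wy":0,"wz":0,"claw":5},{"tx":0,"ty":-0.2,"tz":0,"wx":0,"wy":0,"wz":0,"claw":5},{"tx":0,"ty":-0.2,"tz":0,"wx":0,"wy":0,"wz":0,"claw":5},{"tx":0,"ty":-0.2,"tz":0,"wx":0,"wy":0,"wz":0,"claw":5},{"tx":0,"ty":-0.2,"tz":0,"wx":0,"wy":0,"wz":0,"claw":5}]}'; python3 -c "
from h import *
rows(PIV+[0,0,52])"
```

```text
time_s: 9.25
tcp_pos: [511.7, -87.8, 148.7]
eef_rot: [0.544, 0.839, 0.001, 0.001]
wrist_force: [7.4, 3.9, -1.2]
grip_width: 49.9
finger_force: 3.6
t 9.25 shift cm [-0.07  4.45  0.19] turn [ 0.003  0.001 -0.   ]
box-frame tcp rel pivot -44.6 0.7 53.7 F box [ 8.3   0.54 -1.23] grip 49.89206343777782
```

```bash
python3 -m creep '{"commands":[{"tx":0,"ty":-0.03,"tz":0,"wx":0,"wy":0,"wz":0,"claw":5},{"tx":0,"ty":-0.06,"tz":0,"wx":0,"wy":0,"wz":0,"claw":5},{"tx":0,"ty":-0.1,"tz":0,"wx":0,"wy":0,"wz":0,"claw":5},{"tx":0,"ty":-0.1,"tz":0,"wx":0,"wy":0,"wz":0,"claw":5},{"tx":0,"ty":-0.1,"tz":0,"wx":0,"wy":0,"wz":0,"claw":5},{"tx":0,"ty":-0.1,"tz":0,"wx":0,"wy":0,"wz":0,"claw":5},{"tx":0,"ty":-0.1,"tz":0,"wx":0,"wy":0,"wz":0,"claw":5},{"tx":0,"ty":-0.1,"tz":0,"wx":0,"wy":0,"wz":0,"claw":5}]}'; python3 -c "
from h import *
rows(PIV+[0,0,52])"
```

```text
time_s: 10.25
tcp_pos: [510.9, -88.2, 148.8]
eef_rot: [0.544, 0.839, 0.001, 0.001]
wrist_force: [7.5, 2.7, -0.7]
grip_width: 49.7
finger_force: 3.6
t 10.25 shift cm [-0.07  4.55  0.2 ] turn [ 0.003  0.001 -0.   ]
box-frame tcp rel pivot -45.5 0.7 53.8 F box [ 7.93 -0.55 -0.67] grip 49.716775070055
```

```bash
python3 -m creep '{"commands":[{"tx":0,"ty":-0.03,"tz":0,"wx":0,"wy":0,"wz":0,"claw":5},{"tx":0,"ty":-0.06,"tz":0,"wx":0,"wy":0,"wz":0,"claw":5},{"tx":0,"ty":-0.08,"tz":0,"wx":0,"wy":0,"wz":0,"claw":5},{"tx":0,"ty":-0.08,"tz":0,"wx":0,"wy":0,"wz":0,"claw":5},{"tx":0,"ty":-0.08,"tz":0,"wx":0,"wy":0,"wz":0,"claw":5},{"tx":0,"ty":-0.08,"tz":0,"wx":0,"wy":0,"wz":0,"claw":5},{"tx":0,"ty":-0.08,"tz":0,"wx":0,"wy":0,"wz":0,"claw":5},{"tx":0,"ty":-0.08,"tz":0,"wx":0,"wy":0,"wz":0,"claw":5}]}'; python3 -c "
from h import *
rows(PIV+[0,0,52])"
```

```text
time_s: 11.25
tcp_pos: [510.2, -88.5, 148.8]
eef_rot: [0.544, 0.839, 0.001, 0.001]
wrist_force: [8.2, 3.5, -0.9]
grip_width: 50.3
finger_force: 3.6
t 11.25 shift cm [-0.06  4.63  0.2 ] turn [ 0.003  0.001 -0.   ]
box-frame tcp rel pivot -46.3 0.6 53.8 F box [ 8.93 -0.1  -0.9 ] grip 50.30652766688467
```

```bash
python3 -m creep '{"commands":[{"tx":0,"ty":-0.03,"tz":0,"wx":0,"wy":0,"wz":0,"claw":5},{"tx":0,"ty":-0.06,"tz":0,"wx":0,"wy":0,"wz":0,"claw":5},{"tx":0,"ty":-0.08,"tz":0,"wx":0,"wy":0,"wz":0,"claw":5},{"tx":0,"ty":-0.08,"tz":0,"wx":0,"wy":0,"wz":0,"claw":5},{"tx":0,"ty":-0.08,"tz":0,"wx":0,"wy":0,"wz":0,"claw":5},{"tx":0,"ty":-0.08,"tz":0,"wx":0,"wy":0,"wz":0,"claw":5},{"tx":0,"ty":-0.08,"tz":0,"wx":0,"wy":0,"wz":0,"claw":5},{"tx":0,"ty":-0.08,"tz":0,"wx":0,"wy":0,"wz":0,"claw":5}]}'; python3 -c "
from h import *
rows(PIV+[0,0,52])"
```

```text
time_s: 12.25
tcp_pos: [509.5, -88.8, 148.8]
eef_rot: [0.544, 0.839, 0.001, 0.001]
wrist_force: [7.4, 4.3, -1.2]
grip_width: 50.0
finger_force: 3.7
t 12.25 shift cm [-0.07  4.71  0.2 ] turn [ 0.003  0.001 -0.   ]
box-frame tcp rel pivot -47.1 0.7 53.8 F box [ 8.51  0.94 -1.2 ] grip 49.965887022302454
```

Still the spring only; no stop yet.

```bash
python3 -m creep '{"commands":[{"tx":0,"ty":-0.03,"tz":0,"wx":0,"wy":0,"wz":0,"claw":5},{"tx":0,"ty":-0.06,"tz":0,"wx":0,"wy":0,"wz":0,"claw":5},{"tx":0,"ty":-0.08,"tz":0,"wx":0,"wy":0,"wz":0,"claw":5},{"tx":0,"ty":-0.08,"tz":0,"wx":0,"wy":0,"wz":0,"claw":5},{"tx":0,"ty":-0.08,"tz":0,"wx":0,"wy":0,"wz":0,"claw":5},{"tx":0,"ty":-0.08,"tz":0,"wx":0,"wy":0,"wz":0,"claw":5},{"tx":0,"ty":-0.08,"tz":0,"wx":0,"wy":0,"wz":0,"claw":5},{"tx":0,"ty":-0.08,"tz":0,"wx":0,"wy":0,"wz":0,"claw":5}]}'; python3 -c "
from h import *
rows(PIV+[0,0,52])"
```

```text
time_s: 13.25
tcp_pos: [508.8, -89.1, 148.8]
eef_rot: [0.544, 0.839, 0.001, 0.001]
wrist_force: [8.8, 5.3, -1.0]
grip_width: 49.9
finger_force: 3.6
t 13.25 shift cm [-0.06  4.78  0.2 ] turn [ 0.003  0.001 -0.   ]
box-frame tcp rel pivot -47.8 0.6 53.8 F box [10.16  1.22 -0.99] grip 49.87400447258174
```

```bash
python3 -m creep '{"commands":[{"tx":0,"ty":-0.03,"tz":0,"wx":0,"wy":0,"wz":0,"claw":5},{"tx":0,"ty":-0.06,"tz":0,"wx":0,"wy":0,"wz":0,"claw":5},{"tx":0,"ty":-0.08,"tz":0,"wx":0,"wy":0,"wz":0,"claw":5},{"tx":0,"ty":-0.08,"tz":0,"wx":0,"wy":0,"wz":0,"claw":5},{"tx":0,"ty":-0.08,"tz":0,"wx":0,"wy":0,"wz":0,"claw":5},{"tx":0,"ty":-0.08,"tz":0,"wx":0,"wy":0,"wz":0,"claw":5},{"tx":0,"ty":-0.08,"tz":0,"wx":0,"wy":0,"wz":0,"claw":5},{"tx":0,"ty":-0.08,"tz":0,"wx":0,"wy":0,"wz":0,"claw":5}]}'; python3 -c "
from h import *
rows(PIV+[0,0,52])"
```

```text
time_s: 14.25
tcp_pos: [508.0, -89.4, 148.8]
eef_rot: [0.544, 0.839, 0.001, 0.001]
wrist_force: [8.0, 4.5, -0.7]
grip_width: 50.2
finger_force: 3.7
t 14.25 shift cm [-0.06  4.86  0.2 ] turn [ 0.003  0.001 -0.   ]
box-frame tcp rel pivot -48.6 0.7 53.8 F box [ 9.16  0.79 -0.66] grip 50.24795997772892
```

```bash
python3 -m creep '{"commands":[{"tx":0,"ty":-0.03,"tz":0,"wx":0,"wy":0,"wz":0,"claw":5},{"tx":0,"ty":-0.06,"tz":0,"wx":0,"wy":0,"wz":0,"claw":5},{"tx":0,"ty":-0.08,"tz":0,"wx":0,"wy":0,"wz":0,"claw":5},{"tx":0,"ty":-0.08,"tz":0,"wx":0,"wy":0,"wz":0,"claw":5},{"tx":0,"ty":-0.08,"tz":0,"wx":0,"wy":0,"wz":0,"claw":5},{"tx":0,"ty":-0.08,"tz":0,"wx":0,"wy":0,"wz":0,"claw":5},{"tx":0,"ty":-0.08,"tz":0,"wx":0,"wy":0,"wz":0,"claw":5},{"tx":0,"ty":-0.08,"tz":0,"wx":0,"wy":0,"wz":0,"claw":5}]}'; python3 -c "
from h import *
rows(PIV+[0,0,52])"
```

```text
time_s: 15.25
tcp_pos: [507.6, -89.7, 149.0]
eef_rot: [0.544, 0.839, 0.001, 0.002]
wrist_force: [9.0, 5.1, -0.4]
grip_width: 50.1
finger_force: 4.3
t 15.25 shift cm [-0.06  4.91  0.22] turn [ 0.004  0.002 -0.   ]
box-frame tcp rel pivot -49.1 0.6 54.0 F box [10.33  0.99 -0.42] grip 50.09234467513949
```

```bash
python3 -m creep '{"commands":[{"tx":0,"ty":-0.03,"tz":0,"wx":0,"wy":0,"wz":0,"claw":5},{"tx":0,"ty":-0.05,"tz":0,"wx":0,"wy":0,"wz":0,"claw":5},{"tx":0,"ty":-0.05,"tz":0,"wx":0,"wy":0,"wz":0,"claw":5},{"tx":0,"ty":-0.05,"tz":0,"wx":0,"wy":0,"wz":0,"claw":5},{"tx":0,"ty":-0.05,"tz":0,"wx":0,"wy":0,"wz":0,"claw":5},{"tx":0,"ty":-0.05,"tz":0,"wx":0,"wy":0,"wz":0,"claw":5},{"tx":0,"ty":-0.05,"tz":0,"wx":0,"wy":0,"wz":0,"claw":5},{"tx":0,"ty":-0.05,"tz":0,"wx":0,"wy":0,"wz":0,"claw":5}]}'
python3 - <<'E'
from h import *
from station import arm
rows(PIV+[0,0,52])
d=arm.get_image("side");f=d["frame"][160:240,230:330,::-1];cv2.imwrite("pics/s4.png",cv2.resize(f,None,fx=7,fy=7,interpolation=3))
for y in (0,-66):
  for th in(0,.05,.1):
    P=PIV+X+y*Y+70*(np.sin(th-.6)*X+np.cos(th-.6)*Z);print(y,th,((proj(d,P)-[230,160]+.5)*7-.5).round(1))
E
```

```text
time_s: 16.25
tcp_pos: [507.5, -89.8, 149.1]
eef_rot: [0.544, 0.839, 0.002, 0.002]
wrist_force: [10.5, 5.2, 0.7]
grip_width: 50.3
finger_force: 5.2
t 16.25 shift cm [-0.05  4.93  0.23] turn [ 0.005  0.002 -0.   ]
box-frame tcp rel pivot -49.3 0.5 54.1 F box [11.67  0.47  0.71] grip 50.272418439110695
0 0 [238.  248.6]
0 0.05 [243.9 241.8]
0 0.1 [250.  235.3]
-66 0 [352.6 318.5]
-66 0.05 [358.7 311.4]
-66 0.1 [364.9 304.6]
```

View pics/s4.png

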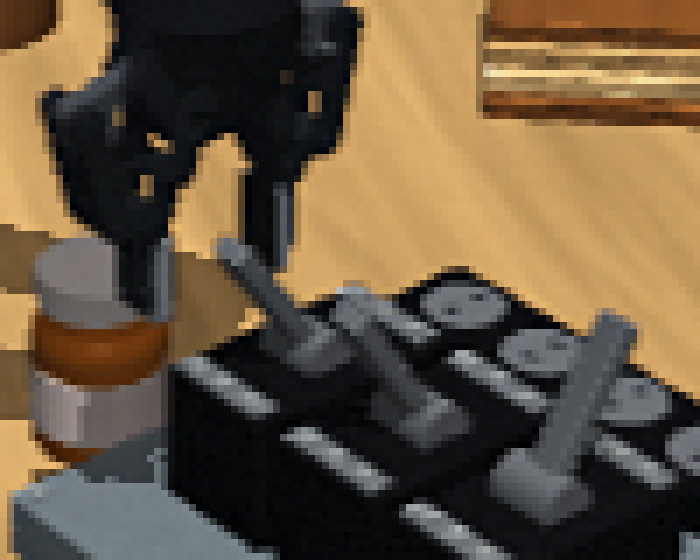

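The tip at crop (237,247) matches the predicted 0 rad position (238,249). The measured travel has stalled and the force is rising, so it's on the stop. I'll press slightly more and hold.

```bash
python3 -m creep '{"commands":[{"tx":0,"ty":-0.02,"tz":0,"wx":0,"wy":0,"wz":0,"claw":5},{"tx":0,"ty":-0.04,"tz":0,"wx":0,"wy":0,"wz":0,"claw":5},{"tx":0,"ty":-0.04,"tz":0,"wx":0,"wy":0,"wz":0,"claw":5},{"tx":0,"ty":-0.04,"tz":0,"wx":0,"wy":0,"wz":0,"claw":5},{"tx":0,"ty":-0.04,"tz":0,"wx":0,"wy":0,"wz":0,"claw":5},{"tx":0,"ty":-0.04,"tz":0,"wx":0,"wy":0,"wz":0,"claw":5},{"tx":0,"ty":-0.04,"tz":0,"wx":0,"wy":0,"wz":0,"claw":5},{"tx":0,"ty":-0.04,"tz":0,"wx":0,"wy":0,"wz":0,"claw":5}]}'; python3 -c "
from h import *
rows(PIV+[0,0,52])"
```

```text
time_s: 17.3
tcp_pos: [507.3, -89.9, 149.2]
eef_rot: [0.544, 0.839, 0.002, 0.002]
wrist_force: [12.6, 6.3, -1.2]
grip_width: 49.9
finger_force: 5.4
t 17.3 shift cm [-0.05  4.94  0.25] turn [ 0.006  0.002 -0.   ]
box-frame tcp rel pivot -49.5 0.5 54.2 F box [14.05  0.67 -1.24] grip 49.8876487663157
```

Home and held at 14 N. Now I swing towards on.

```bash
python3 -m creep '{"commands":[{"tx":0,"ty":0.6,"tz":0,"wx":0,"wy":0,"wz":0,"claw":5},{"tx":0,"ty":1.6,"tz":0,"wx":0,"wy":0,"wz":0,"claw":5},{"tx":0,"ty":2.6,"tz":0,"wx":0,"wy":0,"wz":0,"claw":5},{"tx":0,"ty":3.6,"tz":0,"wx":0,"wy":0,"wz":0,"claw":5},{"tx":0,"ty":4.6,"tz":0,"wx":0,"wy":0,"wz":0,"claw":5},{"tx":0,"ty":5.4,"tz":0,"wx":0,"wy":0,"wz":0,"claw":5},{"tx":0,"ty":6.1,"tz":0,"wx":0,"wy":0,"wz":0,"claw":5},{"tx":0,"ty":6.6,"tz":0,"wx":0,"wy":0,"wz":0,"claw":5}]}'; python3 -c "
from h import *
rows(PIV+[0,0,52])"
```

```text
time_s: 18.3
tcp_pos: [565.8, -63.4, 148.3]
eef_rot: [0.544, 0.839, -0.0, -0.0]
wrist_force: [-1.9, 0.3, 1.9]
grip_width: 50.1
finger_force: 0.7
t 18.3 shift cm [-0.09 -1.48  0.13] turn [-0. -0. -0.]
box-frame tcp rel pivot 14.8 0.9 53.3 F box [-1.58  1.03  1.94] grip 50.05608566571896
```

```bash
python3 -m creep '{"commands":[{"tx":0,"ty":0.3,"tz":0,"wx":0,"wy":0,"wz":0,"claw":5},{"tx":0,"ty":0.6,"tz":0,"wx":0,"wy":0,"wz":0,"claw":5},{"tx":0,"ty":0.9,"tz":0,"wx":0,"wy":0,"wz":0,"claw":5},{"tx":0,"ty":1.2,"tz":0,"wx":0,"wy":0,"wz":0,"claw":5},{"tx":0,"ty":1.4,"tz":0,"wx":0,"wy":0,"wz":0,"claw":5},{"tx":0,"ty":1.5,"tz":0,"wx":0,"wy":0,"wz":0,"claw":5},{"tx":0,"ty":1.5,"tz":0,"wx":0,"wy":0,"wz":0,"claw":5},{"tx":0,"ty":1.5,"tz":0,"wx":0,"wy":0,"wz":0,"claw":5}]}'; python3 -c "
from h import *
rows(PIV+[0,0,52])"
```

```text
time_s: 19.3
tcp_pos: [579.3, -57.4, 148.3]
eef_rot: [0.544, 0.839, 0.0, 0.0]
wrist_force: [-0.5, -0.6, -0.5]
grip_width: 49.9
finger_force: 0.3
t 19.3 shift cm [-0.09 -2.95  0.13] turn [ 0. -0. -0.]
box-frame tcp rel pivot 29.5 0.9 53.3 F box [-0.73 -0.38 -0.53] grip 49.94315336454009
```

```bash
python3 -m creep '{"commands":[{"tx":0,"ty":0.2,"tz":0,"wx":0,"wy":0,"wz":0,"claw":5},{"tx":0,"ty":0.4,"tz":0,"wx":0,"wy":0,"wz":0,"claw":5},{"tx":0,"ty":0.6,"tz":0,"wx":0,"wy":0,"wz":0,"claw":5},{"tx":0,"ty":0.7,"tz":0,"wx":0,"wy":0,"wz":0,"claw":5},{"tx":0,"ty":0.8,"tz":0,"wx":0,"wy":0,"wz":0,"claw":5},{"tx":0,"ty":0.85,"tz":0,"wx":0,"wy":0,"wz":0,"claw":5},{"tx":0,"ty":0.85,"tz":0,"wx":0,"wy":0,"wz":0,"claw":5},{"tx":0,"ty":0.85,"tz":0,"wx":0,"wy":0,"wz":0,"claw":5}]}'; python3 -c "
from h import *
rows(PIV+[0,0,52])"
```

```text
time_s: 20.3
tcp_pos: [587.1, -53.9, 148.4]
eef_rot: [0.544, 0.839, 0.0, 0.0]
wrist_force: [-0.9, -0.4, -0.9]
grip_width: 49.9
finger_force: 0.5
t 20.3 shift cm [-0.09 -3.8   0.14] turn [ 0.  0. -0.]
box-frame tcp rel pivot 38.0 0.8 53.4 F box [-0.94  0.   -0.91] grip 49.8752872215134
```

```bash
python3 -m creep '{"commands":[{"tx":0,"ty":0.05,"tz":0,"wx":0,"wy":0,"wz":0,"claw":5},{"tx":0,"ty":0.1,"tz":0,"wx":0,"wy":0,"wz":0,"claw":5},{"tx":0,"ty":0.1,"tz":0,"wx":0,"wy":0,"wz":0,"claw":5},{"tx":0,"ty":0.1,"tz":0,"wx":0,"wy":0,"wz":0,"claw":5},{"tx":0,"ty":0.1,"tz":0,"wx":0,"wy":0,"wz":0,"claw":5},{"tx":0,"ty":0.1,"tz":0,"wx":0,"wy":0,"wz":0,"claw":5},{"tx":0,"ty":0.1,"tz":0,"wx":0,"wy":0,"wz":0,"claw":5},{"tx":0,"ty":0.1,"tz":0,"wx":0,"wy":0,"wz":0,"claw":5}]}'; python3 -c "
from h import *
rows(PIV+[0,0,52])"
```

```text
time_s: 21.3
tcp_pos: [588.0, -53.5, 148.3]
eef_rot: [0.544, 0.839, 0.0, 0.0]
wrist_force: [-1.7, -0.7, -1.0]
grip_width: 49.9
finger_force: 0.6
t 21.3 shift cm [-0.09 -3.9   0.13] turn [ 0.  0. -0.]
box-frame tcp rel pivot 39.0 0.8 53.3 F box [-1.83  0.07 -0.99] grip 49.88907113159871
```

```bash
python3 -m creep '{"commands":[{"tx":0,"ty":0.05,"tz":0,"wx":0,"wy":0,"wz":0,"claw":5},{"tx":0,"ty":0.1,"tz":0,"wx":0,"wy":0,"wz":0,"claw":5},{"tx":0,"ty":0.15,"tz":0,"wx":0,"wy":0,"wz":0,"claw":5},{"tx":0,"ty":0.15,"tz":0,"wx":0,"wy":0,"wz":0,"claw":5},{"tx":0,"ty":0.15,"tz":0,"wx":0,"wy":0,"wz":0,"claw":5},{"tx":0,"ty":0.15,"tz":0,"wx":0,"wy":0,"wz":0,"claw":5},{"tx":0,"ty":0.15,"tz":0,"wx":0,"wy":0,"wz":0,"claw":5},{"tx":0,"ty":0.15,"tz":0,"wx":0,"wy":0,"wz":0,"claw":5}]}'; python3 -c "
from h import *
rows(PIV+[0,0,52])"
```

```text
time_s: 22.3
tcp_pos: [589.3, -52.9, 148.4]
eef_rot: [0.544, 0.839, 0.0, 0.0]
wrist_force: [-1.6, 0.1, -0.2]
grip_width: 50.2
finger_force: 0.5
t 22.3 shift cm [-0.09 -4.05  0.14] turn [ 0.  0. -0.]
box-frame tcp rel pivot 40.5 0.9 53.4 F box [-1.44  0.77 -0.19] grip 50.17636092597318
```

The lever is past the block angle with no resistance, so it's latched. Going on to the on stop.

```bash
python3 -m creep '{"commands":[{"tx":0,"ty":0.1,"tz":0,"wx":0,"wy":0,"wz":0,"claw":5},{"tx":0,"ty":0.2,"tz":0,"wx":0,"wy":0,"wz":0,"claw":5},{"tx":0,"ty":0.3,"tz":0,"wx":0,"wy":0,"wz":0,"claw":5},{"tx":0,"ty":0.4,"tz":0,"wx":0,"wy":0,"wz":0,"claw":5},{"tx":0,"ty":0.5,"tz":0,"wx":0,"wy":0,"wz":0,"claw":5},{"tx":0,"ty":0.5,"tz":0,"wx":0,"wy":0,"wz":0,"claw":5},{"tx":0,"ty":0.5,"tz":0,"wx":0,"wy":0,"wz":0,"claw":5},{"tx":0,"ty":0.5,"tz":0,"wx":0,"wy":0,"wz":0,"claw":5}]}'; python3 -c "
from h import *
rows(PIV+[0,0,52])"
```

```text
time_s: 23.3
tcp_pos: [594.0, -50.8, 148.4]
eef_rot: [0.544, 0.839, 0.0, 0.0]
wrist_force: [-0.9, -1.2, -0.3]
grip_width: 49.6
finger_force: 0.3
t 23.3 shift cm [-0.09 -4.56  0.14] turn [ 0.  0. -0.]
box-frame tcp rel pivot 45.6 0.8 53.4 F box [-1.29 -0.74 -0.25] grip 49.63892123262478
```

```bash
python3 -m creep '{"commands":[{"tx":0,"ty":0.05,"tz":0,"wx":0,"wy":0,"wz":0,"claw":5},{"tx":0,"ty":0.1,"tz":0,"wx":0,"wy":0,"wz":0,"claw":5},{"tx":0,"ty":0.15,"tz":0,"wx":0,"wy":0,"wz":0,"claw":5},{"tx":0,"ty":0.15,"tz":0,"wx":0,"wy":0,"wz":0,"claw":5},{"tx":0,"ty":0.15,"tz":0,"wx":0,"wy":0,"wz":0,"claw":5},{"tx":0,"ty":0.15,"tz":0,"wx":0,"wy":0,"wz":0,"claw":5},{"tx":0,"ty":0.15,"tz":0,"wx":0,"wy":0,"wz":0,"claw":5},{"tx":0,"ty":0.15,"tz":0,"wx":0,"wy":0,"wz":0,"claw":5}]}'; python3 -c "
from h import *
rows(PIV+[0,0,52])"
```

```text
time_s: 24.3
tcp_pos: [595.3, -50.2, 148.3]
eef_rot: [0.544, 0.839, 0.0, 0.0]
wrist_force: [-1.7, -0.5, 0.6]
grip_width: 49.8
finger_force: 0.5
t 24.3 shift cm [-0.09 -4.7   0.13] turn [ 0.  0. -0.]
box-frame tcp rel pivot 47.0 0.9 53.3 F box [-1.78  0.25  0.57] grip 49.76612894366904
```

```bash
python3 -m creep '{"commands":[{"tx":0,"ty":0.05,"tz":0,"wx":0,"wy":0,"wz":0,"claw":5},{"tx":0,"ty":0.1,"tz":0,"wx":0,"wy":0,"wz":0,"claw":5},{"tx":0,"ty":0.15,"tz":0,"wx":0,"wy":0,"wz":0,"claw":5},{"tx":0,"ty":0.2,"tz":0,"wx":0,"wy":0,"wz":0,"claw":5},{"tx":0,"ty":0.2,"tz":0,"wx":0,"wy":0,"wz":0,"claw":5},{"tx":0,"ty":0.2,"tz":0,"wx":0,"wy":0,"wz":0,"claw":5},{"tx":0,"ty":0.2,"tz":0,"wx":0,"wy":0,"wz":0,"claw":5},{"tx":0,"ty":0.2,"tz":0,"wx":0,"wy":0,"wz":0,"claw":5}]}'; python3 -c "
from h import *
rows(PIV+[0,0,52])"
```

```text
time_s: 25.3
tcp_pos: [596.7, -49.5, 148.2]
eef_rot: [0.544, 0.839, -0.0, -0.0]
wrist_force: [-4.1, -2.4, -0.8]
grip_width: 50.3
finger_force: 2.3
t 25.3 shift cm [-0.09 -4.86  0.13] turn [-0.001 -0.    -0.   ]
box-frame tcp rel pivot 48.6 0.9 53.2 F box [-4.73 -0.55 -0.8 ] grip 50.3365798078828
```

```bash
python3 -m creep '{"commands":[{"tx":0,"ty":0.05,"tz":0,"wx":0,"wy":0,"wz":0,"claw":5},{"tx":0,"ty":0.1,"tz":0,"wx":0,"wy":0,"wz":0,"claw":5},{"tx":0,"ty":0.1,"tz":0,"wx":0,"wy":0,"wz":0,"claw":5},{"tx":0,"ty":0.1,"tz":0,"wx":0,"wy":0,"wz":0,"claw":5},{"tx":0,"ty":0.1,"tz":0,"wx":0,"wy":0,"wz":0,"claw":5},{"tx":0,"ty":0.1,"tz":0,"wx":0,"wy":0,"wz":0,"claw":5},{"tx":0,"ty":0.1,"tz":0,"wx":0,"wy":0,"wz":0,"claw":5},{"tx":0,"ty":0.1,"tz":0,"wx":0,"wy":0,"wz":0,"claw":5}]}'; python3 -c "
from h import *
rows(PIV+[0,0,52])"
```

```text
time_s: 26.3
tcp_pos: [597.0, -49.4, 148.1]
eef_rot: [0.544, 0.839, -0.001, -0.001]
wrist_force: [-7.6, -4.2, 1.8]
grip_width: 50.1
finger_force: 4.1
t 26.3 shift cm [-0.09 -4.89  0.12] turn [-0.003 -0.001 -0.   ]
box-frame tcp rel pivot 48.9 0.9 53.1 F box [-8.68 -0.68  1.76] grip 50.086675760395764
```

It's against the on stop (stalled at 48.9 mm, 8.7 N). I'll back off and rise.

```bash
python3 -m creep '{"commands":[{"tx":0,"ty":-0.4,"tz":0,"wx":0,"wy":0,"wz":0,"claw":5},{"tx":0,"ty":-0.9,"tz":0,"wx":0,"wy":0,"wz":0,"claw":5},{"tx":0,"ty":-0.9,"tz":0,"wx":0,"wy":0,"wz":0,"claw":5},{"tx":0,"ty":-0.9,"tz":-1.5,"wx":0,"wy":0,"wz":0,"claw":5},{"tx":0,"ty":-0.9,"tz":-4,"wx":0,"wy":0,"wz":0,"claw":5},{"tx":0,"ty":-0.9,"tz":-7,"wx":0,"wy":0,"wz":0,"claw":5},{"tx":0,"ty":-0.9,"tz":-9.5,"wx":0,"wy":0,"wz":0,"claw":5},{"tx":0,"ty":-0.9,"tz":-10,"wx":0,"wy":0,"wz":0,"claw":5}]}'
python3 - <<'E'
from h import *
from station import arm
rows(PIV+[0,0,52])
d=arm.get_image("side");f=d["frame"][150:270,220:370,::-1];cv2.imwrite("pics/s5.png",cv2.resize(f,None,fx=5,fy=5,interpolation=3))
for th in(1.2,1.1):
    P=PIV+X+70*(np.sin(th-.6)*X+np.cos(th-.6)*Z);print(th,((proj(d,P)-[220,150]+.5)*5-.5).round(1))
E
```

```text
time_s: 27.3
tcp_pos: [590.4, -52.7, 250.8]
eef_rot: [0.544, 0.839, 0.001, 0.002]
wrist_force: [-0.2, -0.2, -1.1]
grip_width: 49.7
finger_force: 0.0
t 27.3 shift cm [-0.03 -4.19 10.36] turn [ 0.003  0.003 -0.   ]
box-frame tcp rel pivot 41.5 0.6 155.8 F box [-0.27 -0.06 -1.14] grip 49.68448919018911
1.2 [330.  180.6]
1.1 [322.  178.3]
```

View pics/s5.png

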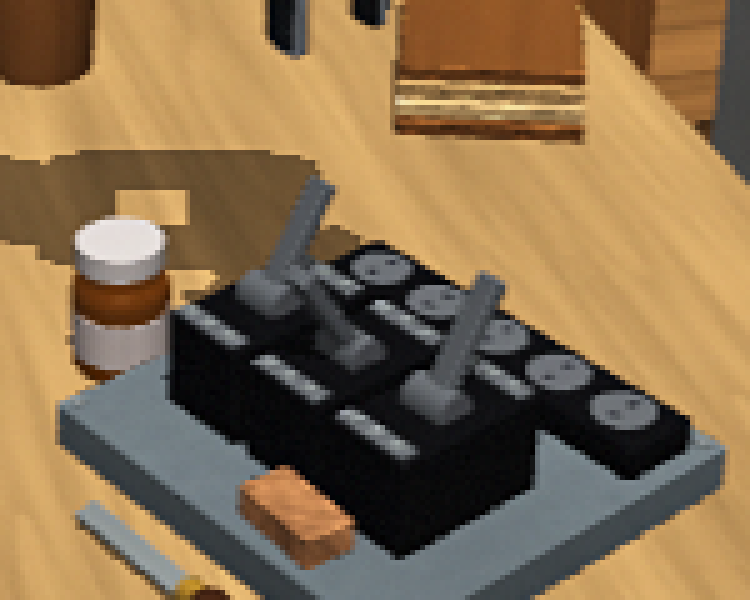

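The tripped lever (tip at crop (322,182)) now stands on, parallel to the other on lever. The other two levers, the cork block, jar and chisel are where they were, and the gripper is clear.

```bash
python3 -c "
from station import arm
print(arm.close_job())"
```

```text
the job is handed in; nothing more can be done
None
```

I reset the tripped breaker: its lever went home on the off stop and was held at about 14 N, then was thrown on, left there, and the job handed in; in the last side view, the other levers and nearby objects hadn't moved.

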